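# Move the varnish samples from the drying rack to the sample stand

## Task

Move the four varnished test strips from the pale drying rack to the dark sample stand, one at a time, starting with the strip next to the drying rack's blue end board: it goes into the notch next to the stand's own blue end board, the next strip into the next notch, and so on. The strips carry no mark and only their place in the row tells which varnish is which, so the order counted from the blue ends must stay the same, one strip to a notch, bedded flat on both rails and centred across them. The varnish is tacky: never lay or drop a strip on the bench.

Things in the scene. Friction and masses are not known exactly. Their poses are not given: they have to be found in the camera images.
- rosewood_strip: dark red-brown rosewood bar, 118 long x 16 wide x 15 mm high, 50 g. Origin: centre of its underside; its y axis runs along its length, z up. It starts lying in one of the four places of the drying rack, across both rails.
- long_strip: long thin brown pear strip, 157 long x 12 wide x 8 mm high, 25 g. Origin: centre of its underside; its y axis runs along its length, z up. It starts lying in one of the four places of the drying rack, across both rails.
- pale_strip: thin pale blond strip, 137 long x 13 wide x 7 mm high, 22 g. Origin: centre of its underside; its y axis runs along its length, z up. It starts lying in one of the four places of the drying rack, across both rails.
- short_strip: short brown pear strip, 74 long x 14 wide x 8 mm high, 20 g. Origin: centre of its underside; its y axis runs along its length, z up. It starts lying in one of the four places of the drying rack, across both rails.
- drying_rack: pale wooden rack, fixed. Origin under its centre, on the bench. Rails along y at x = -29, +29 mm, 12 wide, tops at 34, nothing above 11 mm between them. Dowels 10 thick, 20 high on the rails at y = -88, -44, 0, 44, 88 part four places at y = 66 (the first), 22, -22, -66; strips lie along x. Blue end board 8 thick, 44 high at y = +109; the other end has none.
- sample_stand: dark wooden stand, fixed, empty at first, turned any way. Origin under its centre, on the bench. Rails along y at x = -29, +29 mm, 12 wide, tops at 34, nothing above 11 mm between. Round-topped teeth 14 wide, 15 high on the rails at y = -88, -44, 0, 44, 88 leave four notches 30 wide; a strip lies in one along x. Blue end board 8 thick, 44 high at y = +109; none at the other end.
- place_1 (a point): the first notch of the sample stand counted from its blue end board, at the stand's y = 66 mm. The point lies midway between the rails, level with their tops (34 mm above the bench), where the middle of a bedded strip's underside comes; axes as the stand's.
- place_2 (a point): the second notch of the sample stand counted from its blue end board, at the stand's y = 22 mm. The point lies midway between the rails, level with their tops (34 mm above the bench), where the middle of a bedded strip's underside comes; axes as the stand's.
- place_3 (a point): the third notch of the sample stand counted from its blue end board, at the stand's y = -22 mm. The point lies midway between the rails, level with their tops (34 mm above the bench), where the middle of a bedded strip's underside comes; axes as the stand's.
- place_4 (a point): the fourth notch of the sample stand counted from its blue end board, at the stand's y = -66 mm. The point lies midway between the rails, level with their tops (34 mm above the bench), where the middle of a bedded strip's underside comes; axes as the stand's.
Not all that is in view belongs to the job. Of the things like the short_strip, leave any that is pink; of the rest the smaller one is meant.

How it is judged:
By the outcome, as a careful person would: the job done as asked, in the order asked, and still so for the second after the job is handed in, with the robot touching nothing.
It also fails if it takes over 96 s, if anything falls off the work surface, if the arm or the gripper's body presses on something with over 40 N, if the wrist force passes 120 N, or if a joint passes its speed limit or range.

## Robot

A 6-joint arm with a two-finger parallel gripper is mounted at the origin on a cart in front of the work surface, level with it; the furniture and walls round the work are solid. World frame = base frame: x ahead of the robot, y to its left, z up, the work surface at z = 0. Lengths are in m, angles in degrees, forces in N, time in s.
With the tool pointing down it reaches from about 0.35 to 0.875 m from the base axis. Payload 4.2 kg.
Tool frame: the origin (TCP) lies at the very end of the fingers, on their centre line; the grasp point (between the pads) lies 19 mm behind it; z points along the fingers, y is the line along which they close (so a half turn about z gives the same grasp; the last joint's range is limited). The gripper opens to 87 mm and grips with 3 to 60 N. Pads are 19 mm wide; open, the fingers measure 117 mm over their backs; the gripper's body (75 mm by 190 mm) begins 51 mm behind the grasp point.
Start: joints at [88.442, 22.042, 0.453, 0, -68.411, -14.817], TCP at [0.176, 0.6, 0.223] pointing down, gripper open.
Joint ranges: [-179.83, 179.83], [-69.29, 118.12], [-61.27, 80.66], [-181.25, 117.63], [-171.15, -9.14], [-177.46, 177.46]. Speed limits (degrees/s): [159.86, 159.86, 180, 180, 180, 180].

## Interface

Orientations are given as a 3x3 rotation matrix whose columns are the frame's x, y, z axes.
In Python, from station import sense, cams, r gives the robot as it stands. The module is installed in compiled form; this text tells all that it offers.
- The arm moves only by the tool step_arm, never from a script. Its argument "targets" is text: rows parted by semicolons, each of 4 numbers parted by spaces: the shift along the tool's x, y, z in cm, then the turn about the tool's z in degrees. In form: x y z turn; .... A call has 1 to 12 rows; each row shifts and turns the commanded pose from where the row before left it, along the tool's axes as they then stand; what a row does not reach is not made up. A row lasts 1/12 s, in which the tool goes at most 41.7 mm and 7.16 degrees, less where a joint would pass 70% of its speed; a pose out of reach is approached as far as the arm can. A call with a gripper value outside its range is refused whole. "claw" is the finger opening in cm, from 0 to 8.7, set as the call begins (left out, the last holds). The fingers move at their own pace and stop on an object; the grip force is fixed at half the most. Time passes only in rows, so rows that do not move let the fingers close. It gives the time, the measured TCP pose, the force, the opening and the grip force at its end, in the units of the state.
- sense(): the state, without advancing time (a new reading comes with each control period).
- cams.capture(name): name is "scene" or "top" or "wrist"; returns a dict with "frame" (480x640x3 uint8, blue, green, red), "vertical_fov" (degrees; the focal length in pixels is half the picture's height over the tangent of half this angle, whatever the lens; pixels are square), "cx", "cy" (the principal point, pixels), "eye" and "rotation" of the camera in the world; the wrist camera has in their place "tool_from_camera" (4x4, takes a point from camera to tool coordinates, whose origin is the TCP and whose axes are the flange's). Camera axes: x right, y down, z forward; pixel columns grow to the right and rows downward; lengths in m; the calibration is good to about 2 mm. A picture is of the moment at which its call begins: read the wrist's pose just before it. There is no depth.
- r.finish_job(): hands the job in; it is judged then, once.
The state is a dict: "time_s": time; "joints": joint angles; "joint_velocities": joint speeds; "effort": joint torques, N m; "tcp_pos": TCP position; "ee_rot": TCP orientation; "wrist_force": force on the tool from outside, world axes, zero at the start; "moment": the same for the moment, N m; "gripper_width": opening from 0.0 (shut) to 1.0 (fully open); "gripper_force": force on a finger pad.
Only numpy, scipy, OpenCV 4.12 (cv2) and the standard library are available. Lean on these libraries where they do the work, as an engineer would, in place of code of your own. Each camera call takes 0.05 s, during which the arm holds its last target. There are 200 camera calls.

## Working session

There is one attempt and no reset: what is moved stays moved. The work goes in short steps, Python scripts to look and compute and a tool call to move; the robot and the scene stay as the last step left them, time stands still between calls to the robot, and variables do not carry over. Pictures are saved under pics/ and viewed, at most 14 in all, crops included, and the job is handed in when it is done.

Besides the shell and the picture viewer there is one more tool, called after "Emit:" by a JSON object that holds its "op" and its "data". step_arm: Moves the arm, as the interface text tells. Its arguments: {"type":"object","properties":{"targets":{"type":"string"},"claw":{"type":"number"}},"required":["targets"]}

```bash
mkdir -p pics; cat > h.py <<'E'
import numpy as np, cv2, json
from station import sense, cams, r
def cap(name):
    s=sense(); c=cams.capture(name); f=240/np.tan(np.radians(c["vertical_fov"]/2))
    if name=="wrist":
        T=np.array(c["tool_from_camera"]); R=np.array(s["ee_rot"]); eye=R@T[:3,3]+np.array(s["tcp_pos"]); rot=R@T[:3,:3]
    else: eye=np.array(c["eye"]); rot=np.array(c["rotation"])
    return dict(im=c["frame"],f=f,cx=c["cx"],cy=c["cy"],eye=eye,rot=rot)
def ray(c,uv,z):
    uv=np.atleast_2d(np.array(uv,float)); d=np.c_[(uv[:,0]-c["cx"])/c["f"],(uv[:,1]-c["cy"])/c["f"],np.ones(len(uv))]@c["rot"].T
    return c["eye"]+d*((z-c["eye"][2])/d[:,2])[:,None]
def proj(c,P):
    q=(np.atleast_2d(P)-c["eye"])@c["rot"]; return np.c_[q[:,0]/q[:,2]*c["f"]+c["cx"],q[:,1]/q[:,2]*c["f"]+c["cy"]]
E
python3 - <<'E'
from h import *
s=sense();print(s)
for n in("top","scene","wrist"):
    c=cap(n);cv2.imwrite(f"pics/{n}0.png",c["im"]);print(n,c["f"],c["cx"],c["cy"],c["eye"],c["rot"].round(3).tolist())
    np.save(f"{n}0.npy",c,allow_pickle=True)
E
```

```text
{'time_s': 0.0, 'joints': array([ 8.84416528e+01,  2.20905226e+01,  3.81643654e-01, -2.84729916e-02,
       -6.84121896e+01, -1.48157114e+01]), 'joint_velocities': array([ 0.09530634, -0.05065093,  0.0736729 ,  0.03628367, -0.00829394,
        0.09541602]), 'effort': array([ 5.04164075e-05, -3.90665996e+01,  1.87397325e+01,  4.21972990e+00,
        1.08695735e-02, -1.94158902e-04]), 'tcp_pos': array([0.17601553, 0.59908437, 0.22147619]), 'ee_rot': array([[ 9.59390037e-01, -2.82082413e-01, -5.19380978e-04],
       [-2.82082875e-01, -9.59387744e-01, -2.09965332e-03],
       [ 9.39875303e-05,  2.16089496e-03, -9.99997661e-01]]), 'wrist_force': array([-0.26555577,  0.11622227, -0.17178974]), 'moment': array([-0.02360098, -0.02763792,  0.02629707]), 'gripper_force': 0.0, 'gripper_width': 1.0041050642874862}
top 551.6780383122356 312.54198102276234 230.7026272929824 [0.44563474 0.15352112 1.01568059] [[-0.018, -0.994, 0.111], [-1.0, 0.019, 0.009], [-0.011, -0.111, -0.994]]
scene 498.0407561220494 322.64967887895597 236.2397691750232 [0.0768834  0.47912468 0.75543437] [[-0.565, -0.649, 0.508], [-0.825, 0.435, -0.361], [0.014, -0.624, -0.782]]
wrist 414.13291554441406 321.1347092264413 241.90320511575914 [0.24811111 0.57753761 0.38447059] [[-0.281, -0.923, -0.262], [-0.96, 0.272, 0.074], [0.003, 0.272, -0.962]]
```

View pics/top0.png

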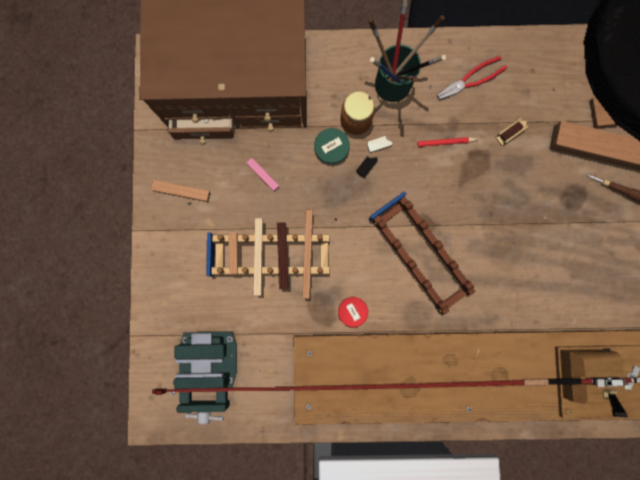

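View pics/scene0.png

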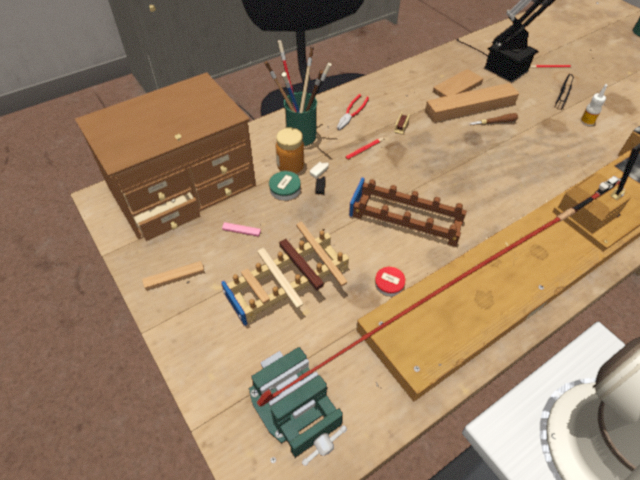

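```bash
python3 - <<'E'
from h import *
c=np.load("top0.npy",allow_pickle=True).item();im=c["im"]
cv2.imwrite("pics/crop0.png",cv2.resize(im[180:320,195:485],(800,386),interpolation=cv2.INTER_CUBIC))
hsv=cv2.cvtColor(im,cv2.COLOR_BGR2HSV)
m=cv2.inRange(hsv,(100,120,40),(125,255,255));n,l,st,ce=cv2.connectedComponentsWithStats(m)
for i in range(1,n):
    if st[i,4]>40:
        p=np.argwhere(l==i)[:,::-1].astype(np.float32);rc=cv2.minAreaRect(p);b=cv2.boxPoints(rc);print(rc,st[i,4]);print(ray(c,[rc[0]],.044).round(4), ray(c,b,.044).round(3).tolist())
E
```

```text
((388.7283020019531, 73.25094604492188), (21.3160400390625, 2.9486169815063477), 42.51044845581055) 43
[[0.8413 0.0178 0.044 ]] [[0.853, 0.034, 0.044], [0.857, 0.03, 0.044], [0.829, 0.002, 0.044], [0.825, 0.006, 0.044]]
((387.0675964355469, 206.0946044921875), (3.719923973083496, 42.77912902832031), 54.462318420410156) 147
[[0.5959 0.0289 0.044 ]] [[0.577, 0.062, 0.044], [0.62, -0.001, 0.044], [0.615, -0.005, 0.044], [0.571, 0.059, 0.044]]
((209.0, 253.5), (41.0, 4.0), 90.0) 158
[[0.5174 0.346  0.044 ]] [[0.554, 0.35, 0.044], [0.554, 0.343, 0.044], [0.481, 0.342, 0.044], [0.481, 0.349, 0.044]]
```

View pics/crop0.png

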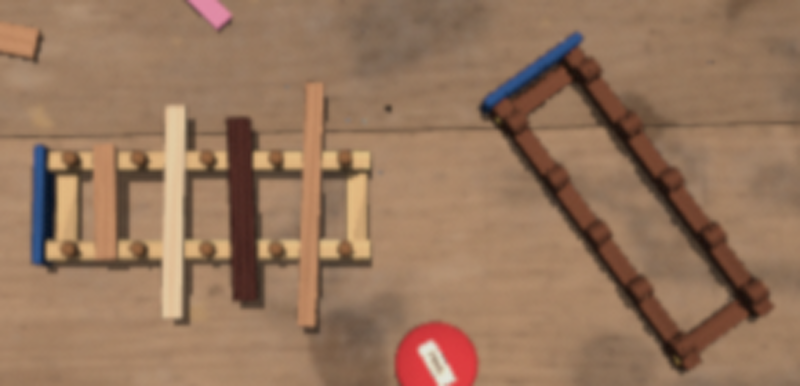

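```bash
cat >> h.py <<'E'
def fit(P,Q): # 2D rigid: world = R(a) P + t
    p=P.mean(0);q=Q.mean(0);A=(P-p);B=(Q-q)
    a=np.arctan2((A[:,0]*B[:,1]-A[:,1]*B[:,0]).sum(),(A*B).sum())
    R=np.array([[np.cos(a),-np.sin(a)],[np.sin(a),np.cos(a)]]);return R,q-R@p,np.degrees(a),np.linalg.norm((P@R.T+q-R@p)-Q,axis=1)
E
python3 - <<'E'
from h import *
c=np.load("top0.npy",allow_pickle=True).item()
f=lambda a,z:ray(c,np.array(a)/2.7586+[195,180],z)[:,:2]
ys=[.088,.044,0,-.044,-.088]
L=np.array([[.029,y] for y in ys]+[[-.029,y] for y in ys])
D=f([(69,158),(139,158),(208,158),(277,158),(345,158),(68,249),(139,249),(208,249),(277,249),(346,249)],.054)
R,t,a,e=fit(L,D);print("rack",t.round(4),a,e.max())
T=f([(585,67),(629,123),(671,179),(712,233),(758,292),(515,118),(556,178),(597,232),(640,287),(684,352)],.049)
# stand x axis=(y axis rotated -90)
R2,t2,a2,e2=fit(L*[-1,1],T);R3,t3,a3,e3=fit(L,T);print("stand",t2.round(4),a2,e2.max(),"|",t3.round(4),a3,e3.max())
for n,p,z,y in(("short",[(104,145),(107,258)],.042,.066),("pale",[(175,106),(173,318)],.041,.022),("rose",[(238,118),(245,300)],.049,-.022),("long",[(315,83),(308,327)],.042,-.066)):
    q=f(p,z);m=q.mean(0);d=q[0]-q[1];print(n,m.round(4),"len",np.hypot(*d).round(4),"ang",np.degrees(np.arctan2(d[1],d[0])).round(1),"rack",(R.T@(m-t)).round(4))
print(R3.round(3))
for y in(.066,.022,-.022,-.066):print((R3@[0,y]+t3).round(4))
E
```

```text
rack [0.5142 0.2368] -0.9774171782680452 0.0009125444377405271
stand [ 0.5081 -0.0339] -55.34976849719602 0.05929437570433025 | [ 0.5081 -0.0339] -55.045875009872844 0.003916936952322322
short [0.5177 0.3034] len 0.0727 ang 1.4 rack [0.0023 0.0666]
pale [0.5105 0.2595] len 0.1362 ang -0.9 rack [-0.0041  0.0226]
rose [0.511  0.2156] len 0.1161 ang 1.5 rack [-0.0029 -0.0212]
long [0.5135 0.1711] len 0.1567 ang -2.6 rack [ 0.0004 -0.0657]
[[ 0.573  0.82 ]
 [-0.82   0.573]]
[0.5622 0.0039]
[ 0.5262 -0.0213]
[ 0.4901 -0.0465]
[ 0.454  -0.0717]
```

```bash
cat >> h.py <<'E'
def go(x,y,z,yaw):
    "turn needed, then tool-axis shifts (cm) valid after the turn"
    s=sense();R=np.array(s["ee_rot"]);y0=np.degrees(np.arctan2(R[1,0],R[0,0]));dt=(yaw-y0+180)%360-180
    a=np.radians(yaw);d=np.array([x,y,z])-s["tcp_pos"]
    print("t %.2f tcp"%s["time_s"],s["tcp_pos"].round(4),"turn %.2f  x %.2f y %.2f z %.2f"%(-dt,100*(d[0]*np.cos(a)+d[1]*np.sin(a)),100*(d[0]*np.sin(a)-d[1]*np.cos(a)),-100*d[2]),"w %.3f"%s["gripper_width"],"j",s["joints"].round(0))
E
```

Emit:
{"op": "step_arm", "data": {"targets": "0 0 0 -5.93; 0 0 0 -5.93; 0 0 0 -5.94", "claw": 3.2}}

```text
time_s: 0.4
tcp_pos: [0.1761, 0.5994, 0.2221]
ee_rot: [[1.0, 0.03, -0.0], [0.03, -1.0, -0.001], [-0.0, 0.001, -1.0]]
wrist_force: [0.9, -0.4, -0.7]
gripper_width: 0.856
gripper_force: 0.0
```

Emit:
{"op": "step_arm", "data": {"targets": "2.79 2.53 0.55 0; 2.79 2.53 0.55 0; 2.79 2.53 0.55 0; 2.79 2.53 0.55 0; 2.79 2.53 0.55 0; 2.79 2.53 0.55 0; 2.79 2.53 0.55 0; 2.79 2.53 0.55 0; 2.79 2.53 0.55 0; 2.79 2.53 0.55 0; 2.79 2.53 0.55 0; 2.79 2.53 0.55 0"}}

```text
time_s: 1.4
tcp_pos: [0.5194, 0.303, 0.1561]
ee_rot: [[1.0, 0.025, -0.0], [0.025, -1.0, -0.0], [-0.0, 0.0, -1.0]]
wrist_force: [0.3, 1.5, -0.0]
gripper_width: 0.367
gripper_force: 0.0
```

Emit:
{"op": "step_arm", "data": {"targets": "0 0 0 0; 0 0 0 0; 0 0 0 0"}}

```text
time_s: 1.65
tcp_pos: [0.5183, 0.3042, 0.1562]
ee_rot: [[1.0, 0.024, -0.001], [0.024, -1.0, -0.0], [-0.001, 0.0, -1.0]]
wrist_force: [-0.2, -0.4, -0.0]
gripper_width: 0.371
gripper_force: 0.0
```

```bash
python3 - <<'E'
from h import *
go(.5177,.3034,.15,1.4)
c=cap("wrist");np.save("w1.npy",c,allow_pickle=True)
im=c["im"].copy()
for p in [(.5177,.3034,.042),(.5105,.2595,.041),(.511,.2156,.049),(.5135,.1711,.042)]:
    u=proj(c,p)[0];print(u.round(0));cv2.drawMarker(im,(int(u[0]),int(u[1])),(0,255,0),0,12)
cv2.imwrite("pics/w1.png",im)
E
```

```text
t 1.65 tcp [0.5183 0.3042 0.1562] turn -0.02  x -0.06 y 0.08 z 0.62 w 0.371 j [ 46.  23.  -8.  -0. -59.  46.]
[320. 238.]
[383. 249.]
[449. 253.]
[510. 248.]
```

View pics/w1.png

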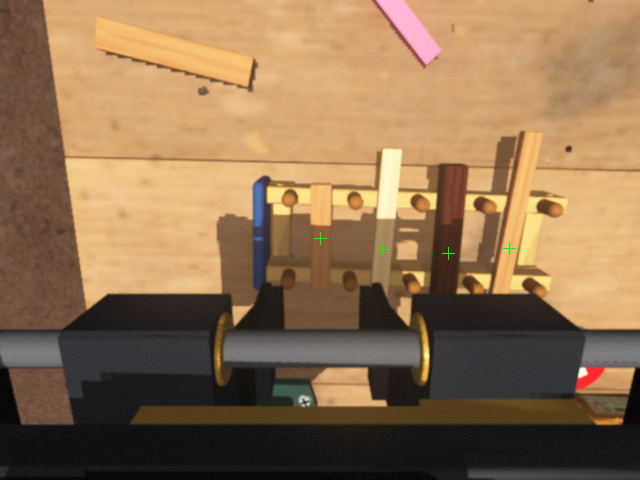

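Emit:
{"op": "step_arm", "data": {"targets": "-0.06 0.08 2.5 0; 0 0 3 0; 0 0 3 0; 0 0 2.5 0; 0 0 1.5 0; 0 0 1.1 0; 0 0 0 0; 0 0 0 0"}}

```text
time_s: 2.37
tcp_pos: [0.5176, 0.3046, 0.0209]
ee_rot: [[1.0, 0.027, 0.0], [0.027, -1.0, 0.0], [0.0, -0.0, -1.0]]
wrist_force: [-0.2, -0.7, 0.9]
gripper_width: 0.373
gripper_force: 0.0
```

Emit:
{"op": "step_arm", "data": {"targets": "0 0 0 0; 0 0 0 0; 0 0 0 0; 0 0 0 0; 0 0 0 0; 0 0 0 0", "claw": 0}}

```text
time_s: 2.87
tcp_pos: [0.5183, 0.3041, 0.0216]
ee_rot: [[1.0, 0.025, 0.001], [0.025, -1.0, 0.001], [0.001, -0.001, -1.0]]
wrist_force: [-2.3, 0.2, 5.1]
gripper_width: 0.155
gripper_force: 30.0
```

Emit:
{"op": "step_arm", "data": {"targets": "0 0 -1 0; 0 0 -2 0; 0 0 -3 0; 0 0 -3 0; 0 0 -2 7; 0 0 0 7; 0 0 0 7; 0 0 0 7; 0 0 0 7; 0 0 0 7; 0 0 0 7; 0 0 0 7"}}

```text
time_s: 3.87
tcp_pos: [0.5177, 0.3034, 0.1309]
ee_rot: [[0.575, -0.818, -0.0], [-0.818, -0.575, -0.0], [-0.0, 0.0, -1.0]]
wrist_force: [0.0, -0.2, -0.0]
gripper_width: 0.159
gripper_force: 30.0
```

```bash
python3 - <<'E'
from h import *
go(.5622,.0039,.13,-55)
E
```

```text
t 3.87 tcp [0.5177 0.3034 0.1309] turn 0.07  x 27.08 y 13.53 z 0.09 w 0.159 j [ 46.  24. -10.  -0. -56. -11.]
```

Emit:
{"op": "step_arm", "data": {"targets": "2.71 1.35 0 0; 2.71 1.35 0 0; 2.71 1.35 0 0; 2.71 1.35 0 0; 2.71 1.35 0 0; 2.71 1.35 0 0; 2.71 1.35 0 0; 2.71 1.35 0 0; 2.71 1.35 0 0; 2.71 1.35 0 0; 0 0 0 0; 0 0 0 0"}}

```text
time_s: 4.87
tcp_pos: [0.5648, 0.003, 0.1307]
ee_rot: [[0.577, -0.817, -0.0], [-0.817, -0.577, 0.0], [-0.0, 0.0, -1.0]]
wrist_force: [-0.2, 1.0, -0.3]
gripper_width: 0.156
gripper_force: 30.0
```

```bash
python3 - <<'E'
from h import *
go(.5622,.0039,.13,-55)
c=cap("wrist");np.save("w2.npy",c,allow_pickle=True)
im=c["im"].copy()
a=np.radians(-55.05);R=np.array([[np.cos(a),-np.sin(a)],[np.sin(a),np.cos(a)]])
for y in(.088,.044,0,-.044,-.088):
  for x in(-.029,.029):
    u=proj(c,[*(R@[x,y]+[.5081,-.0339]),.049])[0];print((x,y),u.round(0));cv2.drawMarker(im,(int(u[0]),int(u[1])),(0,255,0),0,12)
cv2.imwrite("pics/w2.png",im)
E
```

```text
t 4.87 tcp [0.5648 0.003  0.1307] turn 0.24  x -0.22 y 0.16 z 0.07 w 0.156 j [ 17.  21. -15.  -0. -54.  19.]
(-0.029, 0.088) [288. 299.]
(0.029, 0.088) [287. 209.]
(-0.029, 0.044) [357. 299.]
(0.029, 0.044) [360. 210.]
(-0.029, 0) [426. 299.]
(0.029, 0) [433. 210.]
(-0.029, -0.044) [495. 300.]
(0.029, -0.044) [507. 210.]
(-0.029, -0.088) [564. 300.]
(0.029, -0.088) [580. 211.]
```

View pics/w2.png

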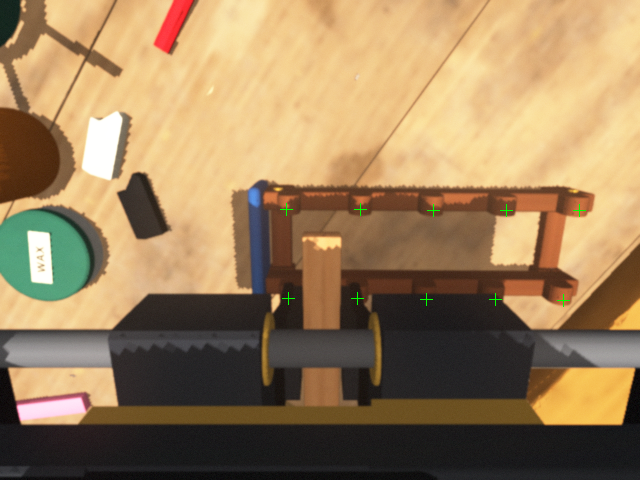

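```bash
python3 - <<'E'
from h import *
im=np.load("w2.npy",allow_pickle=True).item()["im"]
cv2.imwrite("pics/crop2.png",cv2.resize(im[170:310,235:605],(800,303),interpolation=cv2.INTER_CUBIC))
E
```

```text
(no output)
```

View pics/crop2.png

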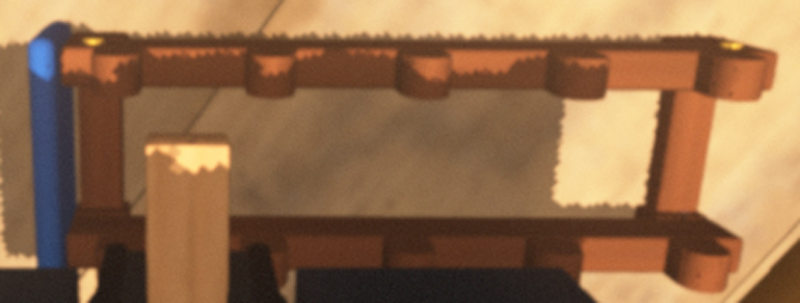

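```bash
python3 - <<'E'
from h import *
c=np.load("w2.npy",allow_pickle=True).item()
a=np.radians(-55.05);R=np.array([[np.cos(a),-np.sin(a)],[np.sin(a),np.cos(a)]])
f=lambda p,z:((ray(c,np.array(p)/2.162+[235,170],z)[:,:2]-[.5081,-.0339])@R*1000).round(1).tolist()
print("upper outer",f([(200,50),(680,52)],.034));print("upper inner",f([(190,88),(500,88),(650,90)],.034))
print("lower outer edge of top(inner)",f([(120,232),(340,235),(640,240)],.034));print("lower outer",f([(340,268),(620,270)],.034))
print("teeth",f([(117,95),(270,97),(424,97),(578,98),(735,99)],.047))
print("low tooth",f([(700,289)],.047)); print("board top",f([(48,30),(30,60)],.044))
E
```

```text
upper outer [[36.5, 63.5], [36.7, -76.6]]
upper inner [[25.2, 66.3], [25.7, -25.2], [25.4, -69.5]]
lower outer edge of top(inner) [[-20.2, 87.6], [-20.8, 19.6], [-21.9, -73.3]]
lower outer [[-31.7, 19.1], [-31.9, -68.5]]
teeth [[25.7, 86.9], [25.4, 43.9], [25.6, 0.6], [25.6, -42.7], [25.6, -86.9]]
low tooth [[-32.4, -86.4]]
board top [[43.4, 106.1], [35.0, 111.4]]
```

```bash
python3 - <<'E'
from h import *
c=np.load("w2.npy",allow_pickle=True).item()
p=ray(c,np.array([(147,143),(230,143)])/2.162+[235,170],.152)[:,:2]-[.5648,.003]
a=np.radians(-55);print(p@[np.cos(a),np.sin(a)],p@[np.sin(a),-np.cos(a)])
R=np.array([[np.cos(a),-np.sin(a)],[np.sin(a),np.cos(a)]])
for y in(.066,.022,-.022,-.066):print((R@[0,y]+[.5097,-.0355]).round(4))
go(.5638,.0024,.0225,-55)
E
```

```text
[0.03766126 0.03772603] [-0.00635712  0.00723209]
[0.5638 0.0024]
[ 0.5277 -0.0229]
[ 0.4917 -0.0481]
[ 0.4556 -0.0734]
t 4.92 tcp [0.5648 0.0041 0.1307] turn 0.34  x 0.08 y 0.18 z 10.82 w 0.159 j [ 17.  21. -15.  -0. -54.  19.]
```

Emit:
{"op": "step_arm", "data": {"targets": "0.05 0.12 2 0.2; 0 0 2.5 0; 0 0 2.5 0; 0 0 1.5 0; 0 0 1 0; 0 0 0.6 0; 0 0 0.4 0; 0 0 0.3 0; 0 0 0 0; 0 0 0 0"}}

```text
time_s: 5.75
tcp_pos: [0.5648, 0.0037, 0.0233]
ee_rot: [[0.577, -0.817, 0.001], [-0.817, -0.577, 0.0], [0.001, -0.001, -1.0]]
wrist_force: [0.7, -0.0, 0.3]
gripper_width: 0.153
gripper_force: 30.0
```

```bash
python3 - <<'E'
from h import *
go(.5638,.0024,.0215,-55);print(sense()["wrist_force"])
E
```

```text
t 5.75 tcp [0.5648 0.0037 0.0233] turn 0.24  x 0.05 y 0.15 z 0.18 w 0.153 j [ 17.  29. -22.   0. -39.  18.]
[ 0.67839775 -0.04707247  0.27550131]
```

Emit:
{"op": "step_arm", "data": {"targets": "0 0.1 0.1 0; 0 0 0.1 0; 0 0 0 0"}}

```text
time_s: 6.0
tcp_pos: [0.5638, 0.0029, 0.0216]
ee_rot: [[0.577, -0.817, 0.001], [-0.817, -0.577, 0.0], [0.001, -0.001, -1.0]]
wrist_force: [-1.6, 0.4, 3.4]
gripper_width: 0.16
gripper_force: 30.0
```

Emit:
{"op": "step_arm", "data": {"targets": "0 0 0 0; 0 0 0 0; 0 0 0 0", "claw": 3}}

```text
time_s: 6.25
tcp_pos: [0.5634, 0.0028, 0.0205]
ee_rot: [[0.577, -0.817, 0.0], [-0.817, -0.577, 0.0], [-0.0, -0.0, -1.0]]
wrist_force: [-0.3, 0.5, 0.4]
gripper_width: 0.295
gripper_force: 0.0
```

Emit:
{"op": "step_arm", "data": {"targets": "0 0 -1 0; 0 0 -2 0; 0 0 -3 0; 0 0 -3.5 0; 0 0 -2.5 0; 0 0 0 0; 0 0 0 0"}}

```text
time_s: 6.83
tcp_pos: [0.5643, 0.0032, 0.1429]
ee_rot: [[0.577, -0.817, 0.005], [-0.817, -0.577, 0.001], [0.001, -0.005, -1.0]]
wrist_force: [-0.2, -0.7, -0.7]
gripper_width: 0.341
gripper_force: 0.0
```

```bash
python3 - <<'E'
from h import *
go(.5105,.2595,.10,-0.9)
c=cap("wrist");np.save("w3.npy",c,allow_pickle=True)
cv2.imwrite("pics/w3.png",c["im"])
E
```

```text
t 6.83 tcp [0.5643 0.0032 0.1429] turn -53.88  x -5.79 y -25.54 z 4.29 w 0.341 j [ 17.  20. -15.  -0. -55.  18.]
```

View pics/w3.png

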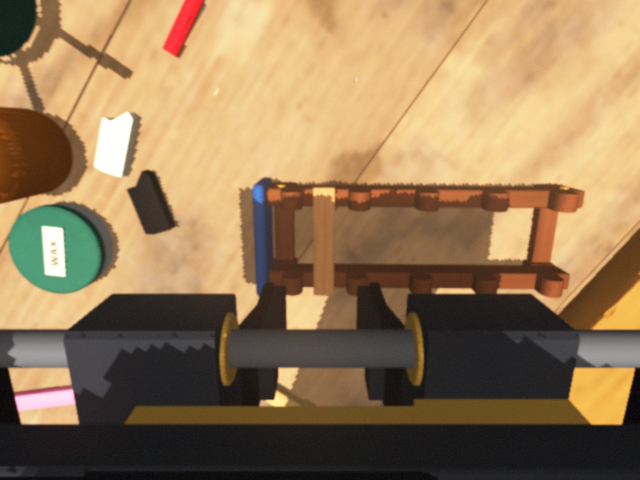

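Emit:
{"op": "step_arm", "data": {"targets": "0 0 0 -6.74; 0 0 0 -6.74; 0 0 0 -6.74; 0 0 0 -6.74; 0 0 0 -6.74; 0 0 0 -6.74; 0 0 0 -6.74; 0 0 0 -6.74", "claw": 3}}

```text
time_s: 7.55
tcp_pos: [0.5622, 0.0026, 0.1387]
ee_rot: [[1.0, -0.009, -0.004], [-0.009, -1.0, -0.001], [-0.004, 0.001, -1.0]]
wrist_force: [-0.6, 0.6, 0.9]
gripper_width: 0.343
gripper_force: 0.0
```

Emit:
{"op": "step_arm", "data": {"targets": "-0.72 -3.19 0.5 0; -0.72 -3.19 0.5 0; -0.72 -3.19 0.5 0; -0.72 -3.19 0.5 0; -0.72 -3.19 0.5 0; -0.72 -3.19 0.5 0; -0.72 -3.19 0.5 0; -0.72 -3.19 0.5 0; 0 0 0 0; 0 0 0 0; 0 0 0 0"}}

```text
time_s: 8.47
tcp_pos: [0.5088, 0.2582, 0.0993]
ee_rot: [[1.0, -0.015, -0.002], [-0.015, -1.0, -0.002], [-0.002, 0.002, -1.0]]
wrist_force: [0.3, 0.6, -0.8]
gripper_width: 0.342
gripper_force: 0.0
```

```bash
python3 - <<'E'
from h import *
go(.5105,.2595,.0195,-0.9)
E
```

```text
t 8.47 tcp [0.5088 0.2582 0.0993] turn 0.06  x 0.16 y -0.13 z 7.98 w 0.342 j [ 43.  24. -17.  -0. -50.  46.]
```

Emit:
{"op": "step_arm", "data": {"targets": "0.13 -0.1 2 0; 0 0 2.5 0; 0 0 1.6 0; 0 0 1.0 0; 0 0 0.8 0; 0 0 0 0; 0 0 0 0"}}

```text
time_s: 9.05
tcp_pos: [0.5114, 0.2596, 0.0218]
ee_rot: [[1.0, -0.015, 0.0], [-0.015, -1.0, -0.0], [0.0, 0.0, -1.0]]
wrist_force: [0.7, 0.4, -0.3]
gripper_width: 0.344
gripper_force: 0.0
```

Emit:
{"op": "step_arm", "data": {"targets": "0 0 0 0; 0 0 0 0; 0 0 0 0; 0 0 0 0; 0 0 0 0; 0 0 0 0", "claw": 0}}

```text
time_s: 9.55
tcp_pos: [0.5113, 0.2602, 0.0223]
ee_rot: [[1.0, -0.015, 0.001], [-0.015, -1.0, 0.001], [0.001, -0.001, -1.0]]
wrist_force: [-1.6, 0.1, 4.5]
gripper_width: 0.145
gripper_force: 30.0
```

Emit:
{"op": "step_arm", "data": {"targets": "0 0 -1 0; 0 0 -2 0; 0 0 -3 0; 0 0 -3 0; 0 0 -2 0; 0 0 0 7; 0 0 0 7; 0 0 0 7; 0 0 0 7; 0 0 0 7; 0 0 0 7; 0 0 0 7"}}

```text
time_s: 10.55
tcp_pos: [0.5107, 0.2598, 0.132]
ee_rot: [[0.64, -0.768, -0.0], [-0.768, -0.64, 0.0], [-0.0, -0.0, -1.0]]
wrist_force: [0.8, 0.8, 0.3]
gripper_width: 0.141
gripper_force: 30.0
```

```bash
python3 - <<'E'
from h import *
go(.5277,-.0229,.13,-55)
E
```

```text
t 10.55 tcp [0.5107 0.2598 0.132 ] turn 4.79  x 24.13 y 14.82 z 0.20 w 0.141 j [ 43.  22. -14.  -0. -54.  -3.]
```

Emit:
{"op": "step_arm", "data": {"targets": "0 0 0 4.8; 2.41 1.48 0 0; 2.41 1.48 0 0; 2.41 1.48 0 0; 2.41 1.48 0 0; 2.41 1.48 0 0; 2.41 1.48 0 0; 2.41 1.48 0 0; 2.41 1.48 0 0; 2.41 1.48 0 0; 2.41 1.48 0 0; 0 0 0 0"}}

```text
time_s: 11.55
tcp_pos: [0.5291, -0.0259, 0.1319]
ee_rot: [[0.575, -0.818, -0.001], [-0.818, -0.575, -0.0], [-0.0, 0.001, -1.0]]
wrist_force: [0.1, 1.1, -0.5]
gripper_width: 0.146
gripper_force: 30.0
```

Emit:
{"op": "step_arm", "data": {"targets": "0 0 0 0; 0 0 0 0"}}

```text
time_s: 11.72
tcp_pos: [0.5296, -0.0223, 0.1318]
ee_rot: [[0.578, -0.816, 0.0], [-0.816, -0.578, 0.0], [0.0, -0.0, -1.0]]
wrist_force: [-0.8, 1.4, -0.7]
gripper_width: 0.146
gripper_force: 30.0
```

```bash
python3 - <<'E'
from h import *
go(.5277,-.0229,.0225,-55)
c=cap("wrist");np.save("w4.npy",c,allow_pickle=True);cv2.imwrite("pics/w4.png",c["im"])
E
```

```text
t 11.72 tcp [ 0.5296 -0.0223  0.1318] turn 0.32  x -0.06 y 0.19 z 10.93 w 0.146 j [ 15.  18. -20.  -0. -52.  20.]
```

View pics/w4.png

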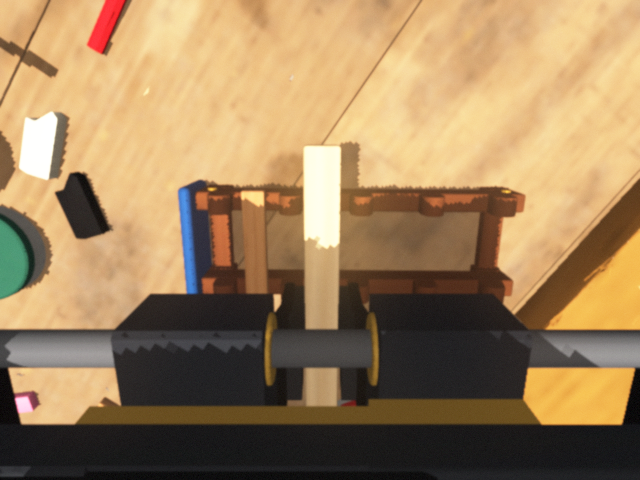

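```bash
python3 - <<'E'
from h import *
c=np.load("w4.npy",allow_pickle=True).item()
p=ray(c,[(322,146.5)],.1506)[0,:2]-[.5296,-.0223];a=np.radians(-54.7);print(p@[np.cos(a),np.sin(a)],p@[np.sin(a),-np.cos(a)])
E
```

```text
0.068571455744552 0.000472951251555543
```

Emit:
{"op": "step_arm", "data": {"targets": "-0.06 0.15 2 0.2; 0 0 2.5 0; 0 0 2.5 0; 0 0 1.5 0; 0 0 1 0; 0 0 0.6 0; 0 0 0.4 0; 0 0 0.3 0; 0 0 0 0; 0 0 0 0"}}

```text
time_s: 12.6
tcp_pos: [0.5286, -0.0225, 0.0242]
ee_rot: [[0.576, -0.818, 0.001], [-0.818, -0.576, 0.0], [0.001, -0.001, -1.0]]
wrist_force: [-0.0, -0.1, 0.4]
gripper_width: 0.144
gripper_force: 30.0
```

Emit:
{"op": "step_arm", "data": {"targets": "0 0.05 0.1 0; 0 0 0.1 0; 0 0 0 0"}}

```text
time_s: 12.85
tcp_pos: [0.528, -0.023, 0.0223]
ee_rot: [[0.576, -0.818, 0.001], [-0.818, -0.576, 0.0], [0.001, -0.001, -1.0]]
wrist_force: [-0.7, -0.1, 3.2]
gripper_width: 0.149
gripper_force: 30.0
```

Emit:
{"op": "step_arm", "data": {"targets": "0 0 0 0; 0 0 0 0; 0 0 0 0", "claw": 3}}

```text
time_s: 13.1
tcp_pos: [0.5276, -0.023, 0.0215]
ee_rot: [[0.576, -0.818, -0.0], [-0.818, -0.576, 0.0], [-0.0, 0.0, -1.0]]
wrist_force: [0.7, -0.0, 0.1]
gripper_width: 0.287
gripper_force: 0.0
```

Emit:
{"op": "step_arm", "data": {"targets": "0 0 -1 0; 0 0 -2 0; 0 0 -3 0; 0 0 -3.5 0; 0 0 -2.5 0; 0 0 0 0; 0 0 0 0"}}

```text
time_s: 13.68
tcp_pos: [0.5286, -0.0227, 0.1439]
ee_rot: [[0.576, -0.818, 0.005], [-0.818, -0.576, 0.001], [0.002, -0.005, -1.0]]
wrist_force: [-0.0, 0.1, -0.7]
gripper_width: 0.347
gripper_force: 0.0
```

```bash
python3 - <<'E'
from h import *
go(.511,.2156,.10,1.5)
E
```

```text
t 13.68 tcp [ 0.5286 -0.0227  0.1439] turn -56.36  x -1.13 y -23.87 z 4.39 w 0.347 j [ 15.  17. -20.  -0. -53.  20.]
```

Emit:
{"op": "step_arm", "data": {"targets": "0 0 0 -7.04; 0 0 0 -7.04; 0 0 0 -7.04; 0 0 0 -7.04; 0 0 0 -7.04; 0 0 0 -7.04; 0 0 0 -7.04; 0 0 0 -7.04"}}

```text
time_s: 14.35
tcp_pos: [0.5265, -0.0231, 0.1401]
ee_rot: [[1.0, 0.031, -0.003], [0.031, -1.0, -0.0], [-0.003, 0.0, -1.0]]
wrist_force: [-0.5, -0.7, -0.3]
gripper_width: 0.34
gripper_force: 0.0
```

Emit:
{"op": "step_arm", "data": {"targets": "-0.14 -2.98 0.5 0; -0.14 -2.98 0.5 0; -0.14 -2.98 0.5 0; -0.14 -2.98 0.5 0; -0.14 -2.98 0.5 0; -0.14 -2.98 0.5 0; -0.14 -2.98 0.5 0; -0.14 -2.98 0.5 0; 0 0 0 0; 0 0 0 0; 0 0 0 0"}}

```text
time_s: 15.27
tcp_pos: [0.5096, 0.2143, 0.1006]
ee_rot: [[1.0, 0.026, -0.002], [0.026, -1.0, -0.002], [-0.002, 0.002, -1.0]]
wrist_force: [-0.2, -0.7, 0.1]
gripper_width: 0.347
gripper_force: 0.0
```

```bash
python3 - <<'E'
from h import *
go(.511,.2156,.022,1.5)
E
```

```text
t 15.27 tcp [0.5096 0.2143 0.1006] turn -0.03  x 0.15 y -0.12 z 7.86 w 0.347 j [ 40.  22. -19.  -0. -49.  52.]
```

Emit:
{"op": "step_arm", "data": {"targets": "0.1 -0.1 2 0; 0 0 2.5 0; 0 0 1.6 0; 0 0 1.0 0; 0 0 0.7 0; 0 0 0 0; 0 0 0 0"}}

```text
time_s: 15.85
tcp_pos: [0.5118, 0.2158, 0.0239]
ee_rot: [[1.0, 0.025, 0.0], [0.025, -1.0, 0.0], [0.001, -0.0, -1.0]]
wrist_force: [0.8, 0.8, 0.1]
gripper_width: 0.344
gripper_force: 0.0
```

Emit:
{"op": "step_arm", "data": {"targets": "0 0 0 0; 0 0 0 0; 0 0 0 0; 0 0 0 0; 0 0 0 0; 0 0 0 0", "claw": 0}}

```text
time_s: 16.35
tcp_pos: [0.5118, 0.2165, 0.0244]
ee_rot: [[1.0, 0.026, 0.001], [0.026, -1.0, 0.001], [0.001, -0.001, -1.0]]
wrist_force: [-0.4, -0.5, 5.0]
gripper_width: 0.179
gripper_force: 30.0
```

Emit:
{"op": "step_arm", "data": {"targets": "0 0 -1 0; 0 0 -2 0; 0 0 -3 0; 0 0 -3 0; 0 0 -2 0; 0 0 0 7; 0 0 0 7; 0 0 0 7; 0 0 0 7; 0 0 0 7; 0 0 0 7; 0 0 0 7"}}

```text
time_s: 17.35
tcp_pos: [0.511, 0.2159, 0.1337]
ee_rot: [[0.671, -0.742, -0.001], [-0.742, -0.671, -0.0], [-0.0, 0.0, -1.0]]
wrist_force: [0.7, -0.4, 0.2]
gripper_width: 0.179
gripper_force: 30.0
```

```bash
python3 - <<'E'
from h import *
go(.4917,-.0481,.13,-55)
E
```

```text
t 17.35 tcp [0.511  0.2159 0.1337] turn 7.11  x 20.52 y 16.72 z 0.37 w 0.179 j [ 40.  20. -17.  -0. -53.   2.]
```

Emit:
{"op": "step_arm", "data": {"targets": "0 0 0 7.1; 2.05 1.67 0 0; 2.05 1.67 0 0; 2.05 1.67 0 0; 2.05 1.67 0 0; 2.05 1.67 0 0; 2.05 1.67 0 0; 2.05 1.67 0 0; 2.05 1.67 0 0; 2.05 1.67 0 0; 2.05 1.67 0 0; 0 0 0 0"}}

```text
time_s: 18.35
tcp_pos: [0.4925, -0.0508, 0.1336]
ee_rot: [[0.575, -0.818, -0.001], [-0.818, -0.575, -0.0], [-0.001, 0.001, -1.0]]
wrist_force: [-0.3, 0.4, -0.8]
gripper_width: 0.181
gripper_force: 30.0
```

Emit:
{"op": "step_arm", "data": {"targets": "0 0 0 0; 0 0 0 0"}}

```text
time_s: 18.52
tcp_pos: [0.4938, -0.0476, 0.1338]
ee_rot: [[0.578, -0.816, 0.0], [-0.816, -0.578, 0.0], [-0.0, -0.0, -1.0]]
wrist_force: [-0.2, 0.4, -0.7]
gripper_width: 0.177
gripper_force: 30.0
```

```bash
python3 - <<'E'
from h import *
go(.4917,-.0481,.025,-55)
c=cap("wrist");np.save("w5.npy",c,allow_pickle=True);cv2.imwrite("pics/w5.png",c["im"])
E
```

```text
t 18.52 tcp [ 0.4938 -0.0476  0.1338] turn 0.34  x -0.08 y 0.20 z 10.88 w 0.177 j [ 13.  15. -25.  -0. -51.  22.]
```

View pics/w5.png

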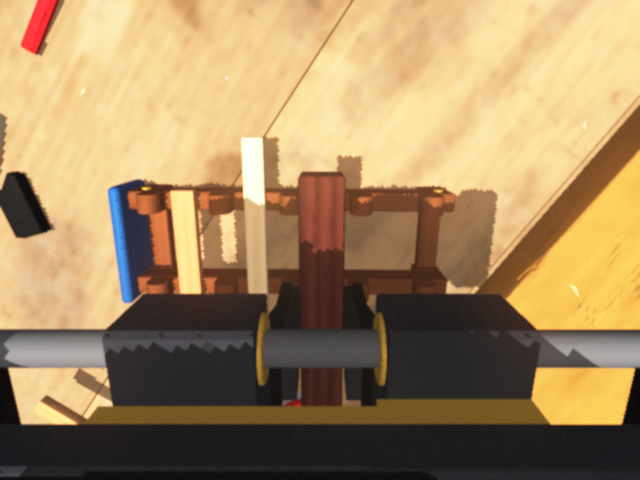

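```bash
python3 - <<'E'
from h import *
c=np.load("w5.npy",allow_pickle=True).item()
a=np.radians(-54.7);X=np.array([np.cos(a),np.sin(a)])
print((ray(c,[(322,179)],.1586)[0,:2]-[.4938,-.0476])@X)
print("pale tip",(ray(c,[(253,138)],.041)[0,:2]-[.5097,-.0355])@X,"rail edge",(ray(c,[(280,191)],.034)[0,:2]-[.5097,-.0355])@X)
E
```

```text
0.05836233715550349
pale tip 0.06878845651901931 rail edge 0.03584879676744428
```

Emit:
{"op": "step_arm", "data": {"targets": "-0.08 0.15 2 0.2; 0 0 2.5 0; 0 0 2.5 0; 0 0 1.5 0; 0 0 1 0; 0 0 0.6 0; 0 0 0.4 0; 0 0 0.3 0; 0 0 0 0; 0 0 0 0"}}

```text
time_s: 19.4
tcp_pos: [0.4926, -0.0477, 0.026]
ee_rot: [[0.576, -0.817, 0.001], [-0.817, -0.576, 0.0], [0.0, -0.001, -1.0]]
wrist_force: [0.2, 0.2, -0.7]
gripper_width: 0.181
gripper_force: 30.0
```

Emit:
{"op": "step_arm", "data": {"targets": "0.03 0.05 0.1 0; 0 0 0.1 0; 0 0 0 0"}}

```text
time_s: 19.65
tcp_pos: [0.4923, -0.0485, 0.0244]
ee_rot: [[0.576, -0.817, 0.001], [-0.817, -0.576, 0.0], [0.001, -0.001, -1.0]]
wrist_force: [-1.1, 0.5, 3.6]
gripper_width: 0.18
gripper_force: 30.0
```

Emit:
{"op": "step_arm", "data": {"targets": "0 0 0 0; 0 0 0 0; 0 0 0 0", "claw": 3}}

```text
time_s: 19.9
tcp_pos: [0.4918, -0.0485, 0.0235]
ee_rot: [[0.576, -0.818, 0.0], [-0.818, -0.576, 0.0], [-0.0, -0.0, -1.0]]
wrist_force: [0.0, 0.4, -1.1]
gripper_width: 0.306
gripper_force: 0.0
```

Emit:
{"op": "step_arm", "data": {"targets": "0 0 -1 0; 0 0 -2 0; 0 0 -3 0; 0 0 -3.5 0; 0 0 -2.5 0; 0 0 0 0; 0 0 0 0"}}

```text
time_s: 20.48
tcp_pos: [0.4926, -0.0483, 0.145]
ee_rot: [[0.576, -0.818, 0.004], [-0.818, -0.576, 0.001], [0.001, -0.004, -1.0]]
wrist_force: [-0.6, -0.1, -0.4]
gripper_width: 0.344
gripper_force: 0.0
```

```bash
python3 - <<'E'
from h import *
go(.5135,.1711,.10,-2.6)
E
```

```text
t 20.48 tcp [ 0.4926 -0.0483  0.145 ] turn -52.24  x 1.09 y -22.01 z 4.50 w 0.344 j [ 13.  14. -24.  -0. -52.  22.]
```

Emit:
{"op": "step_arm", "data": {"targets": "0 0 0 -6.53; 0 0 0 -6.53; 0 0 0 -6.53; 0 0 0 -6.53; 0 0 0 -6.53; 0 0 0 -6.53; 0 0 0 -6.53; 0 0 0 -6.53"}}

```text
time_s: 21.15
tcp_pos: [0.4907, -0.0487, 0.1417]
ee_rot: [[0.999, -0.04, -0.004], [-0.04, -0.999, -0.0], [-0.004, 0.001, -1.0]]
wrist_force: [-0.5, 0.5, -0.1]
gripper_width: 0.346
gripper_force: 0.0
```

Emit:
{"op": "step_arm", "data": {"targets": "0.14 -2.75 0.5 0; 0.14 -2.75 0.5 0; 0.14 -2.75 0.5 0; 0.14 -2.75 0.5 0; 0.14 -2.75 0.5 0; 0.14 -2.75 0.5 0; 0.14 -2.75 0.5 0; 0.14 -2.75 0.5 0; 0 0 0 0; 0 0 0 0; 0 0 0 0"}}

```text
time_s: 22.07
tcp_pos: [0.512, 0.1701, 0.1022]
ee_rot: [[0.999, -0.045, -0.003], [-0.045, -0.999, -0.002], [-0.003, 0.002, -1.0]]
wrist_force: [-0.5, -0.2, 0.1]
gripper_width: 0.344
gripper_force: 0.0
```

```bash
python3 - <<'E'
from h import *
go(.5135,.1711,.022,-2.6)
E
```

```text
t 22.07 tcp [0.512  0.1701 0.1022] turn 0.00  x 0.14 y -0.11 z 8.02 w 0.344 j [ 36.  21. -21.  -0. -49.  52.]
```

Emit:
{"op": "step_arm", "data": {"targets": "0.1 -0.1 2 0; 0 0 2.5 0; 0 0 1.6 0; 0 0 1.2 0; 0 0 0.8 0; 0 0 0 0; 0 0 0 0"}}

```text
time_s: 22.65
tcp_pos: [0.5141, 0.171, 0.0225]
ee_rot: [[0.999, -0.046, -0.0], [-0.046, -0.999, -0.0], [-0.0, 0.0, -1.0]]
wrist_force: [-0.5, -1.5, -0.6]
gripper_width: 0.344
gripper_force: 0.0
```

Emit:
{"op": "step_arm", "data": {"targets": "0 0 0 0; 0 0 0 0; 0 0 0 0; 0 0 0 0; 0 0 0 0; 0 0 0 0", "claw": 0}}

```text
time_s: 23.15
tcp_pos: [0.5144, 0.172, 0.0232]
ee_rot: [[0.999, -0.045, 0.001], [-0.045, -0.999, 0.0], [0.001, -0.0, -1.0]]
wrist_force: [-0.7, -0.3, 4.3]
gripper_width: 0.135
gripper_force: 30.0
```

Emit:
{"op": "step_arm", "data": {"targets": "0 0 -1 0; 0 0 -2 0; 0 0 -3 0; 0 0 -3 0; 0 0 -2 0; 0 0 0 7; 0 0 0 7; 0 0 0 7; 0 0 0 7; 0 0 0 7; 0 0 0 7; 0 0 0 7"}}

```text
time_s: 24.15
tcp_pos: [0.5138, 0.1717, 0.133]
ee_rot: [[0.616, -0.787, -0.0], [-0.787, -0.616, 0.0], [-0.0, -0.0, -1.0]]
wrist_force: [0.9, -0.3, -0.1]
gripper_width: 0.135
gripper_force: 30.0
```

```bash
python3 - <<'E'
from h import *
go(.4556,-.0734,.13,-55)
E
```

```text
t 24.15 tcp [0.5138 0.1717 0.133 ] turn 3.06  x 16.73 y 18.83 z 0.30 w 0.135 j [ 36.  19. -19.  -0. -53.   2.]
```

Emit:
{"op": "step_arm", "data": {"targets": "0 0 0 3; 1.67 1.88 0 0; 1.67 1.88 0 0; 1.67 1.88 0 0; 1.67 1.88 0 0; 1.67 1.88 0 0; 1.67 1.88 0 0; 1.67 1.88 0 0; 1.67 1.88 0 0; 1.67 1.88 0 0; 1.67 1.88 0 0; 0 0 0 0"}}

```text
time_s: 25.15
tcp_pos: [0.4558, -0.076, 0.1328]
ee_rot: [[0.576, -0.817, -0.001], [-0.817, -0.576, -0.0], [-0.001, 0.001, -1.0]]
wrist_force: [0.1, 1.0, -0.2]
gripper_width: 0.134
gripper_force: 30.0
```

Emit:
{"op": "step_arm", "data": {"targets": "0 0 0 0; 0 0 0 0"}}

```text
time_s: 25.32
tcp_pos: [0.4578, -0.0732, 0.1329]
ee_rot: [[0.579, -0.815, 0.001], [-0.815, -0.579, 0.0], [0.0, -0.001, -1.0]]
wrist_force: [-0.9, 0.8, -0.1]
gripper_width: 0.132
gripper_force: 30.0
```

```bash
python3 - <<'E'
from h import *
go(.4556,-.0734,.0235,-55)
c=cap("wrist");np.save("w6.npy",c,allow_pickle=True);cv2.imwrite("pics/w6.png",c["im"])
E
```

```text
t 25.32 tcp [ 0.4578 -0.0732  0.1329] turn 0.39  x -0.11 y 0.19 z 10.94 w 0.132 j [ 11.  12. -29.  -0. -49.  24.]
```

View pics/w6.png

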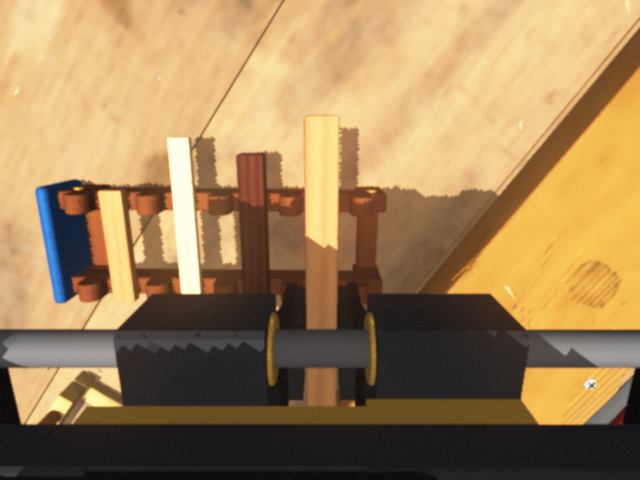

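```bash
python3 - <<'E'
from h import *
c=np.load("w6.npy",allow_pickle=True).item()
a=np.radians(-54.6);X=np.array([np.cos(a),np.sin(a)])
print((ray(c,[(322,117)],.152)[0,:2]-[.4578,-.0732])@X)
print("rose tip",(ray(c,[(251,155)],.049)[0,:2]-[.5097,-.0355])@X)
E
```

```text
0.07813839943411524
rose tip 0.059396939954063525
```

Emit:
{"op": "step_arm", "data": {"targets": "-0.1 0.15 2 0.3; 0 0 2.5 0; 0 0 2.5 0; 0 0 1.5 0; 0 0 1 0; 0 0 0.6 0; 0 0 0.4 0; 0 0 0.3 0; 0 0 0 0; 0 0 0 0"}}

```text
time_s: 26.2
tcp_pos: [0.4562, -0.0731, 0.025]
ee_rot: [[0.575, -0.818, 0.001], [-0.818, -0.575, 0.0], [0.0, -0.001, -1.0]]
wrist_force: [0.3, -0.9, 0.2]
gripper_width: 0.131
gripper_force: 30.0
```

Emit:
{"op": "step_arm", "data": {"targets": "0 0.05 0.1 0; 0 0 0.1 0; 0 0 0 0"}}

```text
time_s: 26.45
tcp_pos: [0.4558, -0.0736, 0.0232]
ee_rot: [[0.575, -0.818, 0.001], [-0.818, -0.575, 0.0], [0.001, -0.001, -1.0]]
wrist_force: [-0.9, 1.1, 3.2]
gripper_width: 0.136
gripper_force: 30.0
```

Emit:
{"op": "step_arm", "data": {"targets": "0 0 0 0; 0 0 0 0; 0 0 0 0", "claw": 3}}

```text
time_s: 26.7
tcp_pos: [0.4553, -0.0737, 0.0226]
ee_rot: [[0.575, -0.818, 0.0], [-0.818, -0.575, 0.0], [0.0, -0.0, -1.0]]
wrist_force: [0.6, 0.5, -0.4]
gripper_width: 0.277
gripper_force: 0.0
```

Emit:
{"op": "step_arm", "data": {"targets": "0 0 -1 0; 0 0 -2 0; 0 0 -3 0; 0 0 -3.5 0; 0 0 -3.5 0; 0 0 -3 0; 0 0 -2 0; -2 0 0 0; -2 0 0 0; -2 0 0 0; 0 0 0 0; 0 0 0 0"}}

```text
time_s: 27.7
tcp_pos: [0.4205, -0.0242, 0.2027]
ee_rot: [[0.577, -0.817, 0.001], [-0.817, -0.577, 0.0], [0.0, -0.001, -1.0]]
wrist_force: [0.6, 0.3, -0.7]
gripper_width: 0.343
gripper_force: 0.0
```

```bash
python3 - <<'E'
from h import *
c=cap("wrist");cv2.imwrite("pics/w7.png",c["im"]);print(sense()["time_s"],sense()["wrist_force"])
E
```

```text
27.75 [0.18324335 0.17647054 1.25650017]
```

View pics/w7.png

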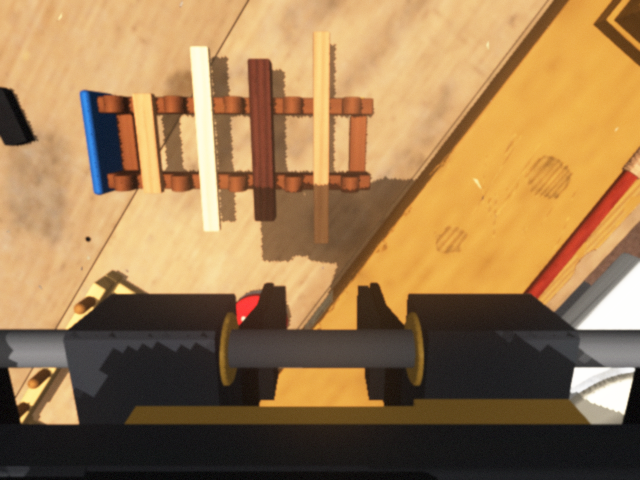

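The picture shows all four strips flat in their notches and in order from the blue board: short at (147,143), pale (205,138), rosewood (261,140) and long (321,137). All are centred across the rails, and the gripper is clear.

```bash
python3 -c "
from station import r
print(r.finish_job())"
```

```text
the job is handed in; nothing more can be done
None
```

The job is handed in: all four strips are bedded in the sample stand in the same order from the blue end (short, pale, rosewood, long), centred across the rails, at about 28 s of the 96 s allowed.

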